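Spring open the long cone case

ROBOT

A 7-joint arm with a two-finger parallel gripper is mounted at the origin on the work surface; the furniture and walls round the work are solid. World frame = base frame: x ahead of the robot, y to its left, z up, the work surface at z = 0. Lengths are in m, angles in rad, forces in N, time in s.
With the tool pointing down it reaches from about 0.35 to 0.775 m from the base axis. Payload 3.1 kg.
Tool frame: the origin (TCP) lies at the very end of the fingers, on their centre line; the grasp point (between the pads) lies 19 mm behind it (ctrl.grip_point_offset is the z of the grasp point in the tool frame, in m); z points along the fingers, y is the line along which they close (so a half turn about z gives the same grasp; the last joint's range is limited). The gripper opens to 85 mm and grips with 20 to 120 N. Pads are 22 mm wide; open, the fingers measure 114 mm over their backs; the gripper's body (76 mm by 85 mm) begins 54 mm behind the grasp point. The pads swing forward as they close: fully open they stand 13 mm farther back than shut.
Start: joints at [-1.227, 0.311, 0.014, 1.512, -0.004, 1.319, -0.027], TCP at [0.207, 0.51, 0.231] pointing down, gripper open.
Joint ranges: [-2.7, 2.7], [-0.3, 1.91], [-1.27, 1.3], [0.12, 2.57], [-1.44, 4.58], [0.2, 2.03], [-3.05, 3.05]. Speed limits (rad/s): [2.79, 2.79, 3.14, 3.14, 3.14, 3.14, 3.14].

INTERFACE

Orientations are given as a rotation vector (axis times angle).
In Python, from rig import ctrl, imaging gives the robot as it stands.
- The arm moves only by the tool send_rows, never from a script. Its argument "increments" is a list of rows, each a list of 5 numbers: the gripper's target within -1 to 1 (fully open at 1, half-way at 0, shut at -1), then the shift along the tool's x, y, z in mm, then the turn about the tool's z in degrees. A call has 1 to 5 rows; each row is the pose to reach, as a shift and turn from the pose commanded when the call began, along the tool's axes at that moment; what a row does not reach only later rows make up. A row lasts 1/10 s, in which the tool goes at most 50 mm and 8.59 degrees, less where a joint would pass 70% of its speed; a pose out of reach is approached as far as the arm can. A call with a gripper value outside its range is refused whole. The fingers move at their own pace and stop on an object; the grip force is fixed at half the most. Time passes only in rows, so rows that repeat a pose let the fingers close. It gives the time, the measured TCP pose, the force, the opening and the grip force at its end, in the units of the state.
- ctrl.observe(): the state, without advancing time (a new reading comes with each control period).
- imaging.grab_frame(name): name is "scene" or "top" or "wrist"; returns the picture (384x512x3 uint8, red, green, blue); there is no depth.
- imaging.get_calibration(name): a dict with "fx", "fy", "cx", "cy" (pixels), "rvec" (rotation vector, rad) and "tvec" (3), from world to camera coordinates, as OpenCV has them; the wrist camera has in their place "mount" (4x4, takes a point from camera to tool coordinates, whose origin is the TCP and whose axes are the flange's). Camera axes: x right, y down, z forward; pixel columns grow to the right and rows downward; lengths in m; the calibration is good to about 2 mm. A picture is of the moment at which its call begins: read the wrist's pose just before it. get_calibration takes no time and is no camera call.
- ctrl.hand_in(): hands the job in; it is judged then, once.
The state is a dict: "time_s": time; "q": joint angles; "joint_velocities": joint speeds; "tau": joint torques, N m; "tcp_pos": TCP position; "ee_rot": TCP orientation; "contact_force": force on the tool from outside, world axes, zero at the start; "moment": the same for the moment, N m; "finger_gap": finger opening in m; "gripper_force": force on a finger pad.
Only numpy, scipy, OpenCV 4.12 (cv2) and the standard library are available. Lean on these libraries where they do the work, as an engineer would, in place of code of your own. Each camera call takes 0.05 s, during which the arm holds its last target. There are 200 camera calls.

TASK

Open the longer of the two hinged cone cases: press its black release tab down with the fingertips so that the lid springs up by itself, then let go of the tab and push the lid all the way back until it stays open by itself. Do not grasp or lift anything, do not shove the case along the table, leave the shorter case shut, and leave the cup, bottles and stamp where they are.

Things in the scene. Friction and masses are not known exactly. Their poses are not given: they have to be found in the camera images.
- long_case: the long cone case, to be opened: white plastic box, 110 mm deep (its x), 170 mm wide (its y), 42 mm high, with a flat pale wooden lid (top at 49 mm). Loose on the table, about 1.4 kg. Origin: centre of its underside; +x points from its front (tab side, towards the robot) to its back (hinge side), z up. The black release tab sticks out at the middle of the front, 64 to 100 mm before the origin
- short_case: the short cone case, to be left shut: the same make and depth with the same tab and lid, but only 100 mm wide (its y). Origin and axes as for the long case
- long_case_lid (a joint): lid of the long case, rad: 0 shut, held by the tab's nose; about 0.42 when sprung up (it rests there on a leaf spring, and falls back to there if let go before it is upright); 1.57 upright; 1.80 fully open at its stop, where it leans back and stays by its own weight (0.12 kg). The hinge runs along the case's y at the top of its back edge
- long_case_hinge (a point): middle of the long case's lid hinge line, 55 mm behind the case's origin, 44 mm above the table
- long_case_lip (a point): tip of the small steel catch (24 mm wide, 4 mm thick) at the middle of the free front edge of the long case's lid, 116 mm from the hinge line, moving with the lid. The lid's panel (5 mm thick, underside on the hinge line) reaches 110 mm from the hinge
- long_case_tab (a joint): release tab of the long case, rad: 0 at rest, 0.25 pressed to its stop; the lid is freed at about 0.14 (4 mm down at the press point, about 3 N), the stop is 7 mm down there (about 4 N). It springs back when let go
- long_case_press (a point): where to press the long case's tab: top of the black ribbed paddle (36 mm long, 30 mm wide, 6 mm thick), 27 mm before the tab's pivot, 89 mm before the case's origin, 34 mm above the table, moving with the tab. The tab's upright stem and nose stand 21 mm behind this point and reach 53 mm above the table
- short_case_lid (a joint): lid of the short case, rad: 0 shut; must stay shut
- cup: cream bisque cup, 61 mm wide, 58 mm high, standing between the cases, to be left alone; origin at the centre of its underside
- bottle_a: small squeeze bottle, 34 mm wide, 87 mm high, between the tabs of the two cases, to be left alone; origin at the centre of its underside
- bottle_b: a second squeeze bottle of the same size, behind the cup, to be left alone; origin at the centre of its underside
- stamp: wooden texture stamp, 42 mm square, 56 mm high, behind the cases, to be left alone; origin at the centre of its underside

How it is judged:
On the way:
1. the tab is pressed and let go, and the long case's lid stands sprung up by itself, with the fingers not touching the case (value of joint long_case_lid between 0.3 and 0.9 rad and contact force between the fingers and long_case below 0.3 N), for 0.1 s.
At the end, for the whole second after the job is handed in: the long case's lid lies back at its stop (over 1.7 rad), its tab has sprung back, the case stands level within 25 mm of where it was, the short case is shut, and the cases, cup, bottles and stamp stand upright within 25 mm of their starting places (value of joint long_case_lid above 1.7 rad and value of joint each of long_case_tab, short_case_lid below 0.05 rad and distance of each of long_case, short_case, cup, bottle_a, bottle_b, stamp from where it was at the start of the episode below 0.025 m and height (world z) of long_case below 0.006 m and angle between long_case's own z axis and vertical below 0.05 rad and angle between each of cup, bottle_a, bottle_b, stamp's own z axis and vertical below 0.15 rad); the robot touches nothing.
It fails at once if a case is lifted or tipped up (height (world z) of any of long_case, short_case above 0.012 m or angle between any of long_case, short_case's own z axis and vertical above 0.12 rad).
It fails at once if a case is shoved along the table by more than 40 mm (distance of any of long_case, short_case from where it was at the start of the episode above 0.04 m).
It fails at once if the short case is opened (value of joint short_case_lid above 0.15 rad).
It fails at once if the cup, a bottle or the stamp is lifted, knocked over or carried off (distance of any of cup, bottle_a, bottle_b, stamp from where it was at the start of the episode above 0.04 m or height (world z) of any of cup, bottle_a, bottle_b, stamp above 0.015 m).
It also fails if it takes over 42 s, if anything falls off the work surface, if the arm or the gripper's body presses on something with over 40 N, if the wrist force passes 120 N, or if a joint passes its speed limit or range.

## Working session

There is one attempt and no reset: what is moved stays moved. The work goes in short steps, Python scripts to look and compute and a tool call to move; the robot and the scene stay as the last step left them, time stands still between calls to the robot, and variables do not carry over. Pictures are saved under pics/ and viewed, at most 10 in all, crops included, and the job is handed in when it is done.

Besides the shell and the picture viewer there is one more tool, called after ">>>" as name(argument=value, ...) on one line, values as JSON. send_rows: Moves the arm, as the interface text tells. Its arguments: {"type":"object","properties":{"increments":{"type":"array"}},"required":["increments"]}

```bash
mkdir -p pics; python3 - <<'E'
from rig import ctrl, imaging
import cv2
print(ctrl.observe())
for n in("top","scene"):
    im=imaging.grab_frame(n); cv2.imwrite(f"pics/{n}0.png",cv2.resize(im[:,:,::-1],None,fx=1.5,fy=1.5,interpolation=cv2.INTER_CUBIC))
    print(n,imaging.get_calibration(n))
print(imaging.get_calibration("wrist"))
E
```

```text
{'time_s': 0.0, 'q': array([-1.22671098,  0.31173436,  0.01397078,  1.51307537, -0.00438323,
        1.31922081, -0.02723176]), 'joint_velocities': array([ 0.00080907,  0.00114799,  0.00265998, -0.00048728, -0.00160304,
        0.00025784,  0.00097957]), 'tau': array([-1.39812423e-04, -3.79906511e+01,  1.45904780e-01, -2.30590242e+01,
        1.23082477e-02,  1.34905326e-02,  1.15514638e-05]), 'tcp_pos': array([0.20666151, 0.50889124, 0.23020889]), 'ee_rot': array([-0.60206388, -3.0829982 ,  0.00373969]), 'contact_force': array([-0.18547819,  0.75197813,  0.56069276]), 'moment': array([ 0.04643464, -0.02131284,  0.03322403]), 'gripper_force': 0.0, 'finger_gap': 0.0854647800884038}
top {'fx': 347.21945823830333, 'fy': 347.21945823830333, 'cx': 259.9625208801732, 'cy': 189.10664149018285, 'rvec': array([ 2.18269905, -2.22483089,  0.1090012 ]), 'tvec': array([-0.05101069,  0.55068638,  0.88127828])}
scene {'fx': 460.23154607055545, 'fy': 460.23154607055545, 'cx': 247.42121097628134, 'cy': 188.3359355749684, 'rvec': array([ 2.06322734, -0.86228295,  0.44264816]), 'tvec': array([-0.42747762,  0.27048435,  0.78481461])}
{'fx': 293.07741146557055, 'fy': 293.07741146557055, 'cx': 253.94126493025504, 'cy': 193.5268339372477, 'mount': array([[-4.18805118e-04, -9.47915646e-01, -3.18521198e-01,
         8.04183005e-02],
       [ 9.99998617e-01,  1.15671238e-04, -1.65907675e-03,
        -1.47994982e-03],
       [ 1.60950855e-03, -3.18521452e-01,  9.47914286e-01,
        -1.41752738e-01],
       [ 0.00000000e+00,  0.00000000e+00,  0.00000000e+00,
         1.00000000e+00]])}
```

View pics/top0.png

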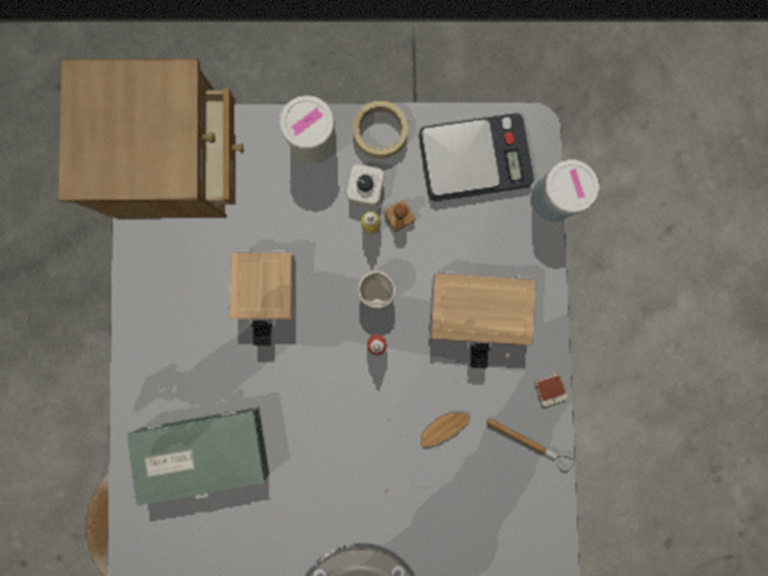

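View pics/scene0.png

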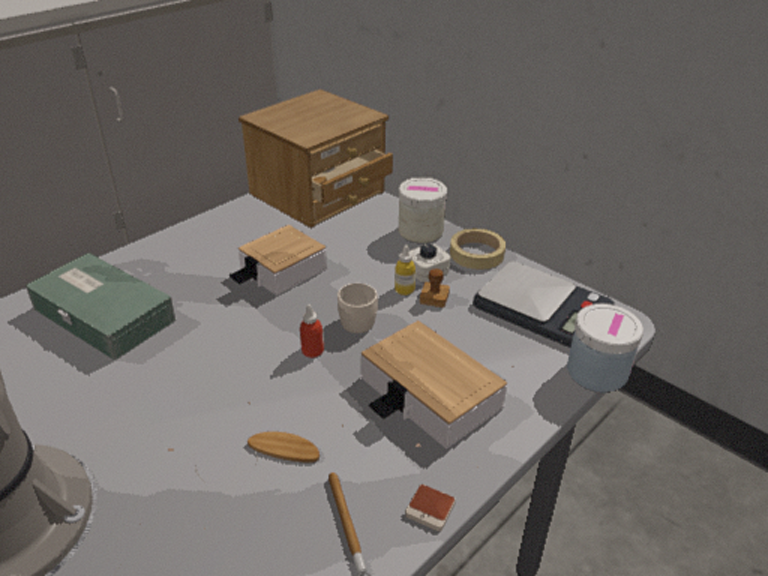

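The long case is on the right: lid about (432–536, 273–345), with its tab at (480, 355). The short case is on the left, with the cup, bottles and stamp between and behind them. Next I'll zoom in on the long case.

```bash
cat > h.py <<'E'
import numpy as np, cv2
from rig import ctrl, imaging
from scipy.spatial.transform import Rotation as R
def cam(n):
    c=imaging.get_calibration(n); K=np.array([[c['fx'],0,c['cx']],[0,c['fy'],c['cy']],[0,0,1.]])
    return K,R.from_rotvec(c['rvec']).as_matrix(),np.array(c['tvec'])
def unproj(n,uv,z):
    K,Rm,t=cam(n); d=Rm.T@np.linalg.solve(K,[uv[0],uv[1],1]); o=-Rm.T@t
    return o+d*(z-o[2])/d[2]
def proj(n,P):
    K,Rm,t=cam(n); return cv2.projectPoints(np.array(P,float).reshape(-1,3),Rm,t,K,None)[0].reshape(-1,2)
E
python3 - <<'E'
from h import *
for n,(x,y) in {"top":(278,172),"scene":(230,205)}.items():
    im=imaging.grab_frame(n)[y:y+(80 if n=='top' else 95),x:x+(100 if n=='top' else 115)]
    s=8 if n=='top' else 6
    im=cv2.resize(im,None,fx=s,fy=s,interpolation=cv2.INTER_CUBIC)
    cv2.imwrite(f"pics/{n}1.png",im[:,:,::-1])
for p in [(434,273),(536,281),(532,345),(431,335)]: print(unproj("top",np.array(p)/1.5,.049))
print(unproj("top",np.array((480,355))/1.5,.034), "cup",unproj("top",np.array((377,290))/1.5,.05),"botA",unproj("top",np.array((377,345))/1.5,.08))
print("stamp",unproj("top",np.array((402,212))/1.5,.05),"jar",unproj("top",np.array((572,187))/1.5,.1))
print(proj("top",[[.207,.51,.23],[0,0,0]])*1.5)
E
```

```text
[ 0.5642328  -0.13481522  0.049     ]
[ 0.54769597 -0.30706533  0.049     ]
[ 0.44055264 -0.29613913  0.049     ]
[ 0.46080178 -0.12713638  0.049     ]
[ 0.42479236 -0.21117942  0.034     ] cup [ 0.53738623 -0.0386894   0.05      ] botA [ 0.44781207 -0.03679447  0.08      ]
stamp [ 0.66823643 -0.08325036  0.05      ] jar [ 0.69502009 -0.35529282  0.1       ]
[[-57.88560926 555.40403787]
 [359.7968242  609.11168895]]
```

View pics/top1.png

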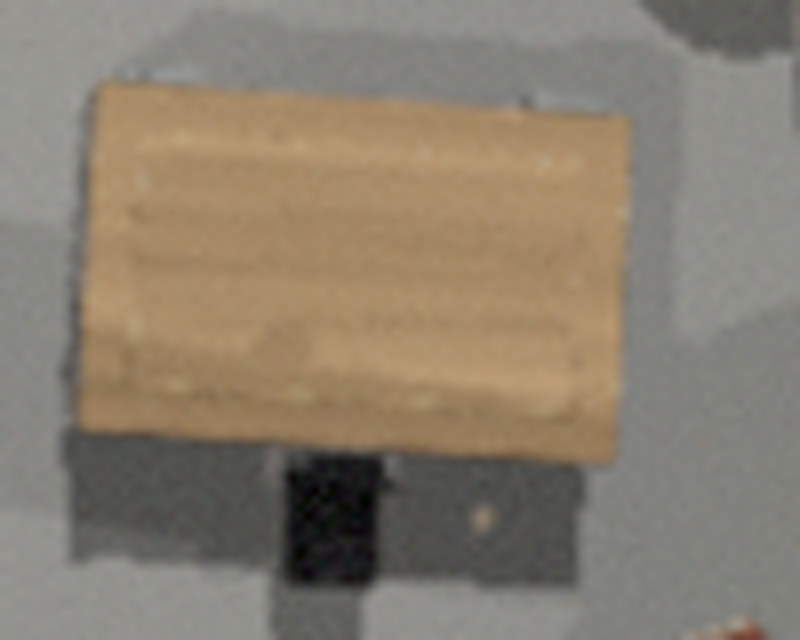

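View pics/scene1.png

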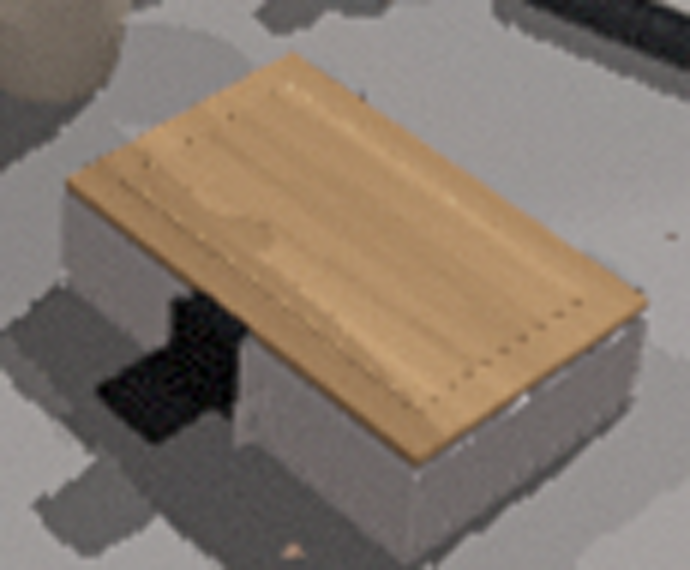

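Top crop: lid corners at (97,85), (632,116), (613,463) and (80,432), with the paddle's front edge at (290–375, 582). Scene crop: corners at (67,183), (418,462), (647,300) and (293,53). I'll fit the pose from both views.

```bash
python3 - <<'E'
from h import *
from scipy.optimize import least_squares
top=np.array([(97,85),(632,116),(613,463),(80,432)])+.5; top=top/8-.5+[278,172]
sc=np.array([(293,53),(647,300),(418,462),(67,183)])+.5; sc=sc/6-.5+[230,205]
L=np.array([(.055,.085),(.055,-.085),(-.055,-.085),(-.055,.085)])
def pts(p,l,z): 
    c,s=np.cos(p[2]),np.sin(p[2]); return np.c_[l@np.array([[c,s],[-s,c]])+p[:2],np.full(len(l),z)]
for use in ((1,0),(0,1),(1,1)):
    f=lambda p:np.r_[use[0]*(proj("top",pts(p,L,.049))-top).ravel(),use[1]*(proj("scene",pts(p,L,.049))-sc).ravel()]
    r=least_squares(f,[.5,-.22,0]); print(r.x,np.round(f(r.x),1))
p=r.x
tp=(np.array([(290,582),(375,582)])+.5)/8-.5+[278,172]
print([unproj("top",q,.034) for q in tp], "exp",pts(p,np.array([[-.1,.015],[-.1,-.015],[-.089,0],[.055,0]]),.034))
s=ctrl.observe(); print(R.from_rotvec(s['ee_rot']).as_matrix())
E
```

```text
[ 0.5029923  -0.2158707  -0.07923074] [-0.1 -0.3 -0.1 -0.1  0.5  0.2 -0.3  0.2 -0.  -0.   0.  -0.  -0.  -0.
 -0.  -0. ]
[ 0.50174361 -0.21936689 -0.08519442] [ 0.  -0.   0.   0.   0.   0.   0.   0.  -0.  -0.7  1.2  0.  -0.1  0.6
 -1.2 -0.5]
[ 0.50267463 -0.21770254 -0.0823935 ] [ 0.7 -0.3  0.7  0.2  1.2  0.4  0.4  0.2 -0.4 -1.2  0.8 -0.7 -0.3 -0.2
 -1.4 -1. ]
[array([ 0.40590033, -0.19478724,  0.034     ]), array([ 0.40527165, -0.22189912,  0.034     ])] exp [[ 0.40424838 -0.19452339  0.034     ]
 [ 0.40177937 -0.22442162  0.034     ]
 [ 0.41397656 -0.21037781  0.034     ]
 [ 0.55748805 -0.22222905  0.034     ]]
[[-9.26511021e-01  3.76267300e-01 -4.96471551e-04]
 [ 3.76267623e-01  9.26509977e-01 -1.39213237e-03]
 [-6.38280416e-05 -1.47663215e-03 -9.99998908e-01]]
```

>>> send_rows(increments=[[-1,-46,-18,0,-3.5],[-1,-92,-36,0,-7],[-1,-139,-54,0,-10.5],[-1,-185,-72,0,-14],[-1,-231,-90,0,-17.4]])

```text
time_s: 0.7
tcp_pos: [0.3882, 0.3377, 0.2313]
ee_rot: [0.125, 3.139, 0.0]
contact_force: [0.3, 1.5, -0.4]
finger_gap: 0.0124
gripper_force: 0.0
```

>>> send_rows(increments=[[-1,-6,-49,0,0],[-1,-12,-98,0,0],[-1,-18,-147,0,0],[-1,-24,-196,0,0],[-1,-29,-245,0,0]])

```text
time_s: 1.2
tcp_pos: [0.3957, 0.0906, 0.2313]
ee_rot: [0.129, 3.138, 0.0]
contact_force: [1.5, 0.2, 0.7]
finger_gap: 0.0002
gripper_force: 0.0
```

>>> send_rows(increments=[[-1,-6,-49,0,0],[-1,-12,-98,0,0],[-1,-18,-147,0,0],[-1,-24,-196,0,0],[-1,-29,-245,0,0]])

```text
time_s: 1.7
tcp_pos: [0.4045, -0.1556, 0.2315]
ee_rot: [0.128, 3.138, 0.001]
contact_force: [0.8, 0.4, -0.6]
finger_gap: 0.0001
gripper_force: 0.0
```

>>> send_rows(increments=[[-1,-4,-40,0,0],[-1,-8,-53,40,0],[-1,-8,-53,85,0],[-1,-8,-53,131,0],[-1,-8,-53,131,0]])

```text
time_s: 2.2
tcp_pos: [0.4029, -0.2046, 0.095]
ee_rot: [-0.13, -3.125, -0.006]
contact_force: [-2.0, 0.5, -0.3]
finger_gap: -0.0001
gripper_force: 0.0
```

```bash
python3 - <<'E'
from h import *
s=ctrl.observe(); print(s['tcp_pos'],s['ee_rot'],s['contact_force'])
w=cv2.resize(imaging.grab_frame("wrist"),None,fx=1.0,fy=1.0)
sc=imaging.grab_frame("scene")[150:310,200:400]
sc=cv2.resize(sc,(480,384),interpolation=cv2.INTER_CUBIC)
h=np.hstack([w[:, 100:410],sc]); cv2.imwrite("pics/c2.png",h[:,:,::-1]); print(h.shape)
E
```

```text
[ 0.40289603 -0.20464803  0.094982  ] [-0.12974671 -3.12517045 -0.0064058 ] [-2.01577356  0.45532669 -0.33004018]
(384, 790, 3)
```

View pics/c2.png

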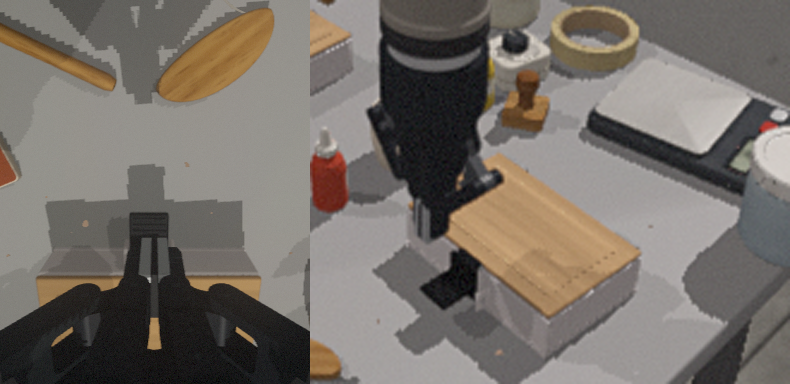

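The wrist view shows the ribbed paddle's front edge at row 212, columns 230–268 of the full image, roughly in line with the shut fingertips. I'll compute its position from that.

```bash
python3 - <<'E'
from h import *
s=ctrl.observe(); print(s['tcp_pos'],s['ee_rot'])
M=imaging.get_calibration("wrist");m=M['mount']
for tp,rv in ((s['tcp_pos'],s['ee_rot']),(np.array([.40289603,-.20464803,.094982]),[-.12974671,-3.12517,-.0064])):
  Rt=R.from_rotvec(rv).as_matrix()
  for u,v in ((230,212),(268,212)):
    d=Rt@m[:3,:3]@np.array([(u-M['cx'])/M['fx'],(v-M['cy'])/M['fy'],1]); o=Rt@m[:3,3]+tp
    print(o+d*(.034-o[2])/d[2])
E
```

```text
[ 0.40816203 -0.20733099  0.1004992 ] [-1.29042547e-01 -3.13766902e+00  1.37311829e-04]
[ 0.41024126 -0.22812245  0.034     ]
[ 0.41261905 -0.19912219  0.034     ]
[ 0.40198781 -0.22446312  0.034     ]
[ 0.40436522 -0.19624285  0.034     ]
```

>>> send_rows(increments=[[-1,-3,-3,25,0],[-1,-3,-3,48,0],[-1,-3,-3,60,0],[-1,-3,-3,62,0],[-1,-3,-3,62,0]])

```text
time_s: 2.8
tcp_pos: [0.4124, -0.211, 0.0396]
ee_rot: [0.128, 3.136, -0.001]
contact_force: [-0.4, -1.2, 0.4]
finger_gap: -0.0001
gripper_force: 0.0
```

>>> send_rows(increments=[[-1,0,0,2,0],[-1,0,0,4,0],[-1,0,0,6,0],[-1,0,0,8,0],[-1,0,0,8,0]])

```text
time_s: 3.3
tcp_pos: [0.4101, -0.2106, 0.0303]
ee_rot: [-0.13, -3.137, -0.001]
contact_force: [-2.0, 0.7, 4.5]
finger_gap: -0.0001
gripper_force: 2.5
```

>>> send_rows(increments=[[-1,0,0,1.5,0],[-1,0,0,3,0],[-1,0,0,3,0],[-1,0,0,3,0]])

```text
time_s: 3.7
tcp_pos: [0.4093, -0.2105, 0.0278]
ee_rot: [-0.13, -3.136, -0.002]
contact_force: [-7.2, 0.8, 11.6]
finger_gap: 0.0001
gripper_force: 6.3
```

>>> send_rows(increments=[[-1,2,0,-10,0],[-1,30,0,-25,0],[-1,55,0,-50,0],[-1,60,0,-90,0],[-1,60,0,-90,0]])

```text
time_s: 4.2
tcp_pos: [0.3542, -0.2075, 0.1216]
ee_rot: [0.13, 3.128, -0.003]
contact_force: [0.9, 0.1, 0.3]
finger_gap: -0.0
gripper_force: 0.0
```

```bash
python3 - <<'E'
from h import *
s=ctrl.observe(); print(s['tcp_pos'],s['ee_rot'],s['contact_force'])
sc=imaging.grab_frame("scene")[140:320,180:400]
cv2.imwrite("pics/c3.png",cv2.resize(sc,(660,540),interpolation=cv2.INTER_CUBIC)[:,:,::-1])
E
```

```text
[ 0.35415991 -0.20751809  0.12156117] [ 1.30063232e-01  3.12822227e+00 -3.10825959e-03] [0.88781914 0.07101273 0.3157611 ]
```

View pics/c3.png

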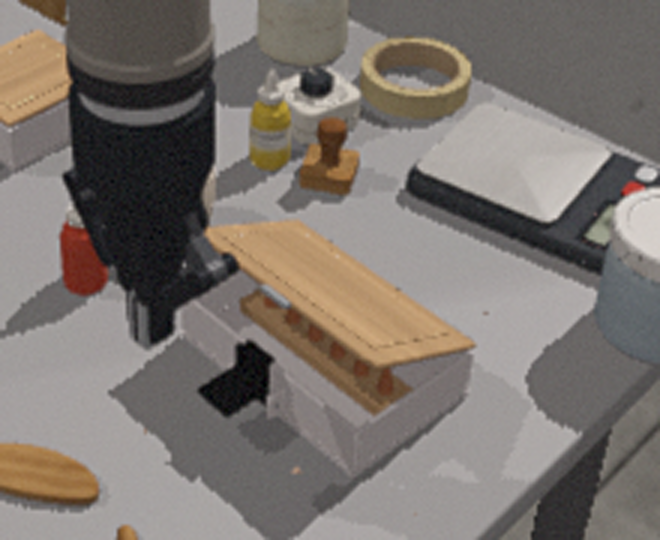

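The lid has sprung up and the tab is released, with the fingers clear. Next I'll go in under the lip and follow its arc.

>>> send_rows(increments=[[-1,0,0,25,0],[-1,-20,0,42,0],[-1,-50,0,42,0],[-1,-50,0,42,0],[-1,-50,0,42,0]])

```text
time_s: 4.75
tcp_pos: [0.4012, -0.2094, 0.0744]
ee_rot: [-0.127, -3.137, 0.0]
contact_force: [-0.1, -0.2, 0.2]
finger_gap: -0.0001
gripper_force: 0.0
```

>>> send_rows(increments=[[-1,-20,0,2,0],[-1,-40,0,3,0],[-1,-44,0,-6,0],[-1,-50,0,-15,0],[-1,-57,0,-25,0]])

```text
time_s: 5.25
tcp_pos: [0.4567, -0.214, 0.101]
ee_rot: [-0.13, -3.137, -0.002]
contact_force: [-1.8, 1.0, -0.8]
finger_gap: 0.0002
gripper_force: 0.6
```

```bash
python3 - <<'E'
from h import *
s=ctrl.observe(); print(s['tcp_pos'],s['contact_force'])
sc=imaging.grab_frame("scene")[140:320,180:400]
cv2.imwrite("pics/c4.png",cv2.resize(sc,(660,540),interpolation=cv2.INTER_CUBIC)[:,:,::-1])
E
```

```text
[ 0.45669243 -0.21403606  0.10095492] [-1.75717319  1.03770917 -0.76491176]
```

View pics/c4.png

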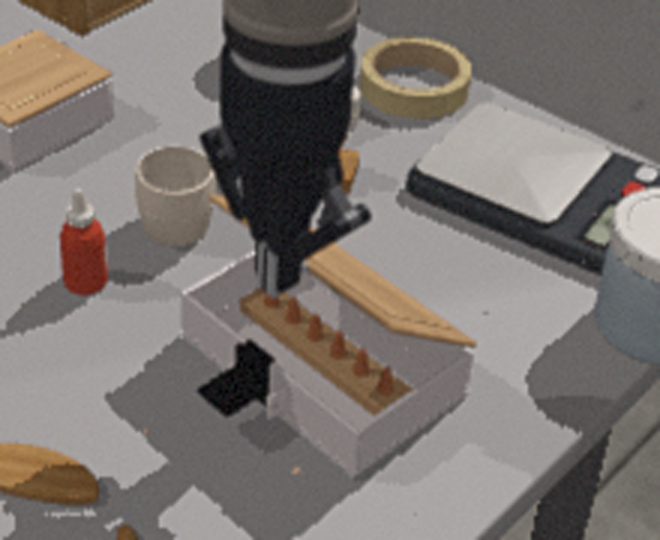

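The lid is opening on the fingertips, at about 0.8 rad. I'll keep following the arc.

>>> send_rows(increments=[[-1,-8,0,-8,0],[-1,-17,0,-16,0],[-1,-26,0,-23,0],[-1,-36,0,-28,0],[-1,-47,0,-33,0]])

```text
time_s: 5.8
tcp_pos: [0.506, -0.2187, 0.1346]
ee_rot: [0.129, 3.136, -0.001]
contact_force: [0.3, 0.3, -0.2]
finger_gap: 0.0001
gripper_force: 0.2
```

>>> send_rows(increments=[[-1,-11,0,-4,0],[-1,-22,0,-6,0],[-1,-34,0,-8,0],[-1,-45,0,-8,0],[-1,-51,0,-8,0]])

```text
time_s: 6.3
tcp_pos: [0.5576, -0.2225, 0.1421]
ee_rot: [0.127, 3.136, -0.001]
contact_force: [-0.1, 0.9, -0.4]
finger_gap: 0.0001
gripper_force: 0.0
```

```bash
python3 - <<'E'
from h import *
s=ctrl.observe(); print(s['tcp_pos'],s['contact_force'])
sc=imaging.grab_frame("scene")[110:320,180:400]
cv2.imwrite("pics/c5.png",cv2.resize(sc,(600,573),interpolation=cv2.INTER_CUBIC)[:,:,::-1])
E
```

```text
[ 0.55756495 -0.22252371  0.14214056] [-0.12060174  0.91910695 -0.432316  ]
```

View pics/c5.png

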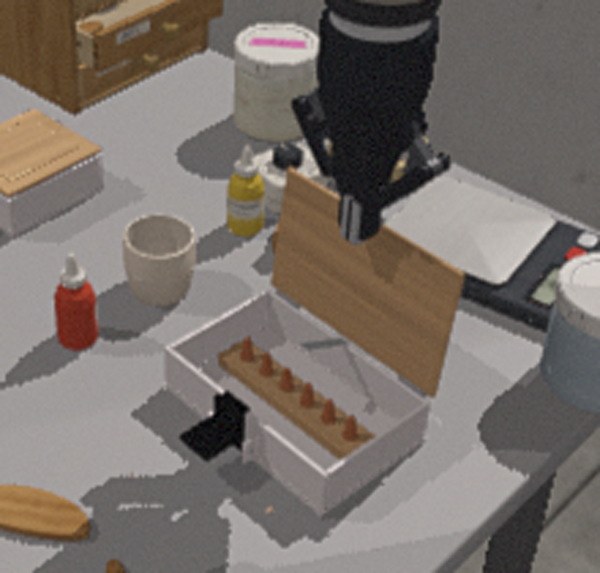

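The lid is upright or just past it, with no force on the fingers. I'll nudge it a little further to be sure.

>>> send_rows(increments=[[-1,-4,0,0,0],[-1,-8,0,0,0],[-1,-10,0,0,0],[-1,-10,0,0,0]])

```text
time_s: 6.75
tcp_pos: [0.5658, -0.2232, 0.1413]
ee_rot: [0.129, 3.139, -0.0]
contact_force: [-0.2, 0.3, -0.8]
finger_gap: 0.0005
gripper_force: 0.0
```

>>> send_rows(increments=[[-1,20,0,0,0],[-1,60,0,-10,0],[-1,100,0,-40,0],[-1,140,0,-80,0],[-1,140,0,-80,0]])

```text
time_s: 7.25
tcp_pos: [0.4239, -0.2141, 0.2253]
ee_rot: [0.136, 3.132, 0.0]
contact_force: [-0.2, -1.0, 0.7]
finger_gap: -0.0001
gripper_force: 0.0
```

```bash
python3 - <<'E'
from h import *
s=ctrl.observe(); print(s['tcp_pos'],s['contact_force'])
c,sn=np.cos(-.082),np.sin(-.082)
W=lambda lx,ly,z:[.5027+c*lx-sn*ly,-.217+sn*lx+c*ly,z]
for th in (1.57,1.8): print(th,[np.round((proj("scene",[W(.055-.11*np.cos(th),y,.044+.11*np.sin(th))])[0]-[180,110])*600/220) for y in (.085,-.085)])
sc=imaging.grab_frame("scene")[110:320,180:400]
cv2.imwrite("pics/c6.png",cv2.resize(sc,(600,573),interpolation=cv2.INTER_CUBIC)[:,:,::-1])
E
```

```text
[ 0.4238807  -0.21414794  0.2252876 ] [-0.15075922 -0.96297882  0.705075  ]
1.57 [array([272., 170.]), array([449., 278.])]
1.8 [array([296., 161.]), array([473., 266.])]
```

View pics/c6.png

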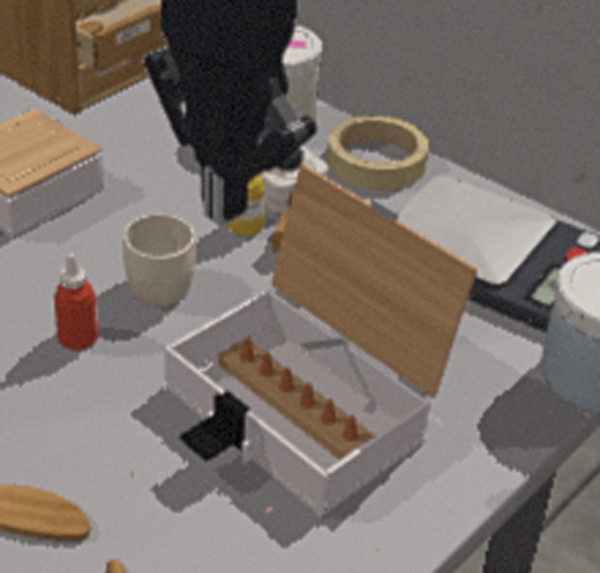

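The lid's top corners, at (302,170) and (475,268), match the projection for 1.80 rad. It stays open by itself, and nothing else has moved.

```bash
python3 -c "
from rig import ctrl
print(ctrl.hand_in())"
```

```text
the job is handed in; nothing more can be done
None
```

The long case is open, its lid resting back at its stop by itself and the tab released; the short case looked shut and nothing else disturbed in the last picture, and the job is handed in (no verdict was returned).

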